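# Put the teaspoon away in the push-button cutlery box

## Robot

A 6-joint arm with a two-finger parallel gripper is mounted at the origin on a cart in front of the work surface, level with it; the furniture and walls round the work are solid. World frame = base frame: x ahead of the robot, y to its left, z up, the work surface at z = 0. Lengths are in m, angles in rad, forces in N, time in s.
With the tool pointing down it reaches from about 0.425 to 0.95 m from the base axis. Payload 3.5 kg.
Tool frame: the origin (TCP) lies midway between the tips of the shut fingers; the grasp point (between the pads) lies 19 mm behind it; z points along the fingers, y is the line along which they close (so a half turn about z gives the same grasp; the last joint's range is limited). The gripper opens to 85 mm and grips with 20 to 120 N. Pads are 22 mm wide; open, the fingers measure 114 mm over their backs; the gripper's body (76 mm by 85 mm) begins 54 mm behind the grasp point. The pads swing forward as they close: fully open they stand 13 mm farther back than shut.
Start: joints at [1.129, 0.286, 1.577, -0, 1.279, -0.15], TCP at [0.194, 0.646, 0.231] pointing down, gripper open.
Joint ranges: [-2.77, 2.77], [-0.9, 2.22], [0.21, 2.48], [-1.53, 4.67], [0.24, 2.81], [-2.84, 2.84]. Speed limits (rad/s): [2.79, 2.79, 3.14, 3.14, 3.14, 3.14].

## Interface

Orientations are given as a unit quaternion [x, y, z, w].
In Python, from plant import get_state, read_camera, ctrl gives the robot as it stands.
- The arm moves only by the shell command python3 -m crank 'ROWS' [FORCE]. ROWS is JSON, a list of rows, each a list of 3 entries, a list of its own where there are three numbers: the shift along the tool's x, y, z in mm, then the turn about the tool's z in degrees, then the closure in counts, from 0 (fully open) to 255 (shut). In form: [[[tx, ty, tz], yaw, claw], ...]. A call has 1 to 10 rows; each row is the pose to reach, as a shift and turn from the pose commanded when the call began, along the tool's axes at that moment; what a row does not reach only later rows make up. A row lasts 1/10 s, in which the tool goes at most 50 mm and 8.59 degrees, less where a joint would pass 70% of its speed; a pose out of reach is approached as far as the arm can. A call with a gripper value outside its range is refused whole. The fingers move at their own pace and stop on an object; FORCE is the grip in N (left out, the last holds). Time passes only in rows, so rows that repeat a pose let the fingers close. It gives the time, the measured TCP pose, the force, the opening and the grip force at its end, in the units of the state.
- get_state(): the state, without advancing time (a new reading comes with each control period).
- read_camera(name): name is "scene" or "top"; returns a dict with "frame" (400x640x3 uint8, blue, green, red), "range_z" (400x640 float32, m along the optical axis (not along the pixel's ray), 0 where there is no reading), "vfov" (degrees; the focal length in pixels is half the picture's height over the tangent of half this angle, whatever the lens; pixels are square), "cx", "cy" (the principal point, pixels), "k1" (the pictures are not rectified: a ray, as slopes to the right and down, at radius r is drawn at 1 + k1 r^2 times it, then the intrinsics apply), "origin" and "orientation" of the camera in the world. Camera axes: x right, y down, z forward; pixel columns grow to the right and rows downward; lengths in m; the calibration is good to about 2 mm. A picture is of the moment at which its call begins.
- ctrl.sign_off(): hands the job in; it is judged then, once.
The state is a dict: "time": time; "qpos": joint angles; "dq": joint speeds; "joint_efforts": joint torques, N m; "eef_pos": TCP position; "tcp_rot": TCP orientation; "contact_force": force on the tool from outside, world axes, zero at the start; "wrist_torque": the same for the moment, N m; "opening": opening from 0.0 (shut) to 1.0 (fully open); "finger_force": force on a finger pad.
Only numpy, scipy, OpenCV 4.12 (cv2) and the standard library are available. Lean on these libraries where they do the work, as an engineer would, in place of code of your own. Each camera call takes 0.05 s, during which the arm holds its last target. There are 200 camera calls.

## Task

Put the teaspoon that lies on the worktop away in the cutlery box. Press the red catch button and keep hold of the sprung lid so that it does not fly open, easing it all the way up to its stop; lay the teaspoon in beside the other one without throwing or dropping it, then bring the lid down gently until the catch clicks and keeps it shut. Do not use force on the box, leave the cake fork where it lies, and disturb nothing else on the worktop.

Things in the scene. Friction and masses are not known exactly. Their poses are not given: they have to be found in the camera images.
- box: White cutlery box, fixed to the worktop, pale wooden lid hinged along its rear, red button in a grey catch housing at its front middle. Origin: centre of its underside; own x axis from the button side to the hinge side, y along its length, z up. Tray 120 (x) by 180 (y) mm, rim 50 mm high. The housing stands in front of it from x = -60 to -91 mm, 44 mm wide, 55 mm high... 
- lid (a joint): Lid angle, rad: 0 shut and caught (0.5 mm of play; can be pressed 1.5 mm lower at the front); grows as the front edge swings up and to the rear; 1.72 at its stop, where it stays. A hinge spring throws it open when the catch lets go (1.5 N at the front edge, 8 rad/s and more if left alone). Shutting: 3 to 7 N at the front edge at the very end, then the catch snaps over by itself. Lid 220 g.
- button (a joint): Travel of the red button, m: 0 out, 0.006 fully down. A spring pushes it out with 1.4 N at rest and 4 N fully down; the catch lets the lid go after about 3 mm of travel. It also dips by itself while the lid's striker passes the catch.
- button_top (a point): Centre of the top face of the red button, 20 (box x) by 30 (box y) mm, 74.5 mm in front of the box's centre; 64 mm above the worktop when out, that is 4.6 mm above the shut lid's top. The lid's front edge starts 12.5 mm behind this point.
- lid_front (a point): Middle of the lid's front edge on its top face (59.4 mm above the worktop when shut); moves with the lid. The lid is a slab 125 mm deep (front to rear), 182 mm wide, 9 mm thick; a steel striker 20 mm wide hangs 12 mm down from its underside, 9 to 15 mm behind the front edge.
- lid_hinge (a point): Middle of the hinge axis, which runs along the box's y axis, 50 mm above the worktop and 64.5 mm behind the box's centre. From it, the lid's top face lies 9.4 mm out and its front edge 126.5 mm away.
- box_floor (a point): Centre of the tray's cork floor, 7 mm above the worktop, straight above the box's origin. Inside the walls the tray measures 110 (box x) by 170 (box y) mm and is 43 mm deep.
- teaspoon: Steel teaspoon with a black handle, 137 mm long, 27 mm wide at its bowl, 12 mm high, 20 g, lying flat on the worktop. Origin: middle of its length, on the underside; x along its length, z up. It and the cake fork change places from start to start.
- teaspoon_in: The other teaspoon (130 mm long, 11 mm high), lying inside the shut box along its length, near the hinge side. Origin: middle of its length, on the underside.
- cake_fork: Cake fork with a black handle, 145 mm long, 20 mm wide, 11 mm high, lying on the worktop; to be left alone. Origin: middle of its length, on the underside; x along its length.
- bowl: Pale bowl with red dots, 150 mm across, 61 mm high, standing behind the box; bystander. Origin: centre of its underside.
- spice_tin: Round pale spice tin, 62 mm across, 25 mm high, standing behind the box; bystander. Origin: centre of its underside.
- timer: Round dark grey kitchen timer, 60 mm across, 25 mm high, standing behind the box at the foot of a tall black dish rack, which fills the space beyond world x = 0.66 to the left of y = -0.02: draw the arm back before swinging left there. Bystander. Origin: centre of its underside.

How it is judged:
On the way, in this order (a step that is already met when the one before it is completed fails the run):
1. the lid has been eased up to its stop and rests there (past 1.6 rad, moving slower than 0.3 rad/s) (value of joint lid above 1.6 rad and velocity of joint lid between -0.3 and 0.3 rad/s), for 0.2 s.
2. the teaspoon lies in the open box, let go and at rest (x of teaspoon in the frame of box between -0.057 and 0.057 m and y of teaspoon in the frame of box between -0.087 and 0.087 m and z of teaspoon in the frame of box between 0 and 0.035 m and value of joint lid above 1.3 rad and contact force between the fingers and teaspoon below 0.05 N and linear speed of teaspoon below 0.03 m/s), for 0.2 s.
At the end, for the whole second after the job is handed in: Lid shut and held by its catch (within 0.02 rad, button out within 1.5 mm); both teaspoons at rest in the tray (centres within its walls, under 35 mm above its underside); fork, bowl, spice tin and timer within 20 mm of where they stood (value of joint lid between -0.02 and 0.02 rad and value of joint button below 0.0015 m and velocity of joint lid below 0.1 rad/s and x of teaspoon in the frame of box between -0.057 and 0.057 m and y of teaspoon in the frame of box between -0.087 and 0.087 m and z of teaspoon in the frame of box between 0 and 0.035 m and x of teaspoon_in in the frame of box between -0.057 and 0.057 m and y of teaspoon_in in the frame of box between -0.087 and 0.087 m and z of teaspoon_in in the frame of box between 0 and 0.035 m and linear speed of teaspoon below 0.03 m/s and distance of each of cake_fork, bowl, spice_tin, timer from where it was at the start of the episode below 0.02 m); the robot touches nothing.
It fails at once if the lid flies open or is slammed (faster than 4 rad/s either way) (velocity of joint lid above 4 rad/s or velocity of joint lid below -4 rad/s).
It fails at once if the robot presses on the box, its lid or its button with more than 40 N (contact force between the arm and box above 40 N).
It fails at once if the teaspoon falls or is thrown (faster than 0.9 m/s with no finger on it) (linear speed of teaspoon above 0.9 m/s and contact force between the fingers and teaspoon below 0.02 N).
It fails at once if the cake fork is moved more than 30 mm (distance of cake_fork from where it was at the start of the episode above 0.03 m).
It fails at once if the bowl, spice tin or timer is pushed away more than 30 mm (distance of any of bowl, spice_tin, timer from where it was at the start of the episode above 0.03 m).
It also fails if it takes over 70 s, if anything falls off the work surface, if the arm or the gripper's body presses on something with over 40 N, if the wrist force passes 120 N, or if a joint passes its speed limit or range.

## Working session

There is one attempt and no reset: what is moved stays moved. The work goes in short steps, Python scripts to look and compute and a shell command to move; the robot and the scene stay as the last step left them, time stands still between calls to the robot, and variables do not carry over. Pictures are saved under pics/ and viewed, at most 10 in all, crops included, and the job is handed in when it is done.

```bash
ls; mkdir -p pics; cat > h.py <<'E'
import numpy as np, cv2
from scipy.spatial.transform import Rotation as R
from plant import get_state, read_camera, ctrl
def K(c):
    f=200/np.tan(np.radians(c['vfov'])/2)
    return f
def rays(c,uv):
    f=K(c); d=(np.atleast_2d(uv).astype(float)-[c['cx'],c['cy']])/f
    p=d.copy()
    for _ in range(30): p=d/(1+c['k1']*(p**2).sum(1,keepdims=True))
    return np.c_[p,np.ones(len(p))]
def onplane(c,uv,z):
    r=R.from_quat(c['orientation']).apply(rays(c,uv)); o=np.array(c['origin'])
    return o+r*((z-o[2])/r[:,2])[:,None]
def depthpts(c,uv):
    uv=np.atleast_2d(uv); z=c['range_z'][uv[:,1].astype(int),uv[:,0].astype(int)]
    return np.array(c['origin'])+R.from_quat(c['orientation']).apply(rays(c,uv)*z[:,None])
E
python3 - <<'E'
from h import *
s=get_state();print({k:np.round(v,3) for k,v in s.items()})
for n in("scene","top"):
    c=read_camera(n);print(n,c['vfov'],c['cx'],c['cy'],c['k1'],c['origin'],c['orientation'])
    cv2.imwrite(f'pics/{n}0.png',c['frame'])
E
```

```text
pics
{'time': np.float64(0.0), 'qpos': array([ 1.129,  0.287,  1.578,  0.   ,  1.279, -0.15 ]), 'dq': array([ 0.   , -0.002, -0.   , -0.001,  0.001, -0.001]), 'joint_efforts': array([ 1.0000e-03, -4.0597e+01, -2.9264e+01, -0.0000e+00,  6.0000e-03,
        0.0000e+00]), 'eef_pos': array([0.194, 0.646, 0.23 ]), 'tcp_rot': array([ 0.145,  0.989, -0.001, -0.   ]), 'contact_force': array([-0.292, -0.066,  0.415]), 'wrist_torque': array([-0.041,  0.051, -0.039]), 'finger_force': np.float64(0.0), 'opening': np.float64(1.001)}
scene 55.043369641431866 323.9182098733434 204.85250332499032 -0.04781445215435961 [-0.14075783  0.45466642  0.52438883] [-0.40773512  0.74736625 -0.46400057  0.24474321]
top 43.8956643448077 325.65768854856793 205.34971932113078 -0.002359353977639823 [0.34192307 0.00485854 1.46061315] [ 0.71226664 -0.69688919  0.0620979  -0.05626303]
```

View pics/scene0.png

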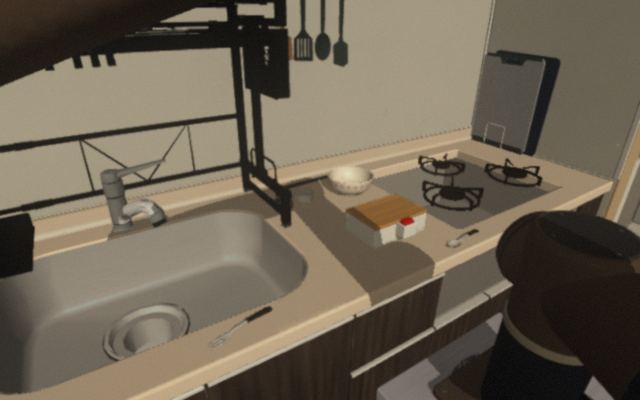

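View pics/top0.png

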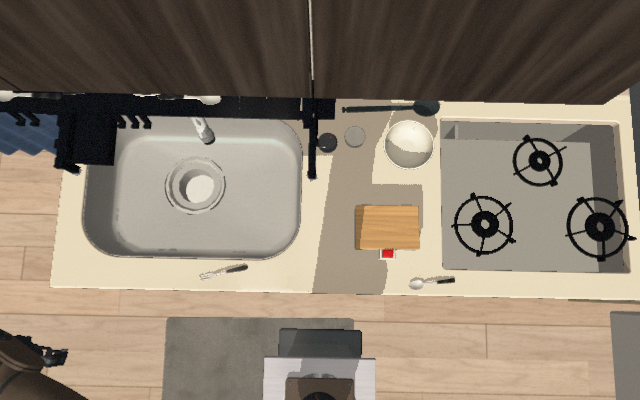

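The scene view shows the box (lid ~(385,215), red button (407,221)), the teaspoon near (462,239) and the fork near (240,327). In the top view the lid is at (388,228), the button at (388,254), the teaspoon runs (410–455, 283) with its bowl to the left, and the fork is at (224,271).

```bash
cat > m.py <<'E'
from h import *
def big(m,off=(0,0)):
    cs,_=cv2.findContours(m.astype(np.uint8),cv2.RETR_EXTERNAL,cv2.CHAIN_APPROX_NONE)
    return max(cs,key=cv2.contourArea)[:,0].astype(float)
def win(m,u0,u1,v0,v1):
    o=np.zeros_like(m);o[v0:v1,u0:u1]=m[v0:v1,u0:u1];return o
if __name__=="__main__":
  for n in("top","scene"):
    c=read_camera(n);f=c['frame'].astype(int);b,g,r=f[...,0],f[...,1],f[...,2]
    red=(r>130)&(g<70)&(b<70)
    vs,us=np.where(win(red,360,420,200,265)); print(n,'button',len(us),onplane(c,[[us.mean(),vs.mean()]],.064))
    print(' depth', np.median(depthpts(c,np.c_[us,vs]),0))
    W=(350,425,200,252) if n=="top" else (340,430,190,225)
    lid=win((r-b>50)&(g-b>15)&(r>110)&~red&(r-g<80),*W); k=big(lid)
    rect=cv2.minAreaRect(onplane(c,k,.0594)[:,:2].astype(np.float32)*1000); print(' lid',rect,cv2.boxPoints(rect).round(1).tolist())
    S=(405,460,272,294) if n=="top" else (443,485,226,250)
    hs=cv2.cvtColor(c['frame'],cv2.COLOR_BGR2HSV)
    d=win((r<70)&(g<70),*S); vs,us=np.where(d)
    P=onplane(c,np.c_[us,vs],.006)[:,:2]; m=P.mean(0); w,v=np.linalg.eigh(np.cov((P-m).T)); print(' handle',len(us),m,v[:,1],np.ptp(P@v[:,1]),np.ptp(P@v[:,0]))
    sat=hs[...,1]
    sp=win((sat<40)|((r<70)&(g<70)),*S); vs,us=np.where(sp)
    P=onplane(c,np.c_[us,vs],.004)[:,:2]; rr=cv2.minAreaRect(P.astype(np.float32)*1000);print(' spoon',len(us),rr)
    u0,u1,v0,v1=S; a=c['frame'][v0-5:v1+5,u0-5:u1+5]; 
    m=(sp*255).astype(np.uint8)[v0-5:v1+5,u0-5:u1+5]
    cv2.imwrite(f'pics/sp_{n}.png',cv2.resize(np.vstack([a,cv2.merge([m]*3)]),None,fx=9,fy=9,interpolation=0))
E
python3 m.py; python3 -c "
import cv2,numpy as np
a=cv2.imread('pics/sp_top.png');b=cv2.imread('pics/sp_scene.png');h=max(a.shape[0],b.shape[0])
f=lambda x:cv2.copyMakeBorder(x,0,h-x.shape[0],0,0,0)
c=np.hstack([f(a),f(b)]);s=min(800/c.shape[1],600/c.shape[0]);cv2.imwrite('pics/sp.png',cv2.resize(c,None,fx=s,fy=s))"
```

```text
top button 70 [[ 0.4463818  -0.18093323  0.064     ]]
 depth [ 0.44643532 -0.18116574  0.06366392]
 lid ((521.012451171875, -179.66949462890625), (182.81192016601562, 124.53656005859375), 89.94955444335938) [[458.70001220703125, -271.0], [583.2000122070312, -271.1000061035156], [583.4000244140625, -88.30000305175781], [458.79998779296875, -88.19999694824219]]
 handle 44 [ 0.37484366 -0.35986526] [-0.14613524  0.98926462] 0.04719644613601959 0.00851448974688468
 spoon 189 ((364.6811218261719, -317.3290100097656), (26.04195785522461, 132.2059783935547), 4.173345565795898)
scene button 59 [[ 0.440581  -0.1809009  0.064    ]]
 depth [ 0.43886598 -0.17980665  0.06465022]
 lid ((517.448486328125, -192.08120727539062), (165.340087890625, 158.14747619628906), 89.35800170898438) [[437.5, -273.8999938964844], [595.5999755859375, -275.6000061035156], [597.4000244140625, -110.30000305175781], [439.29998779296875, -108.5]]
 handle 24 [ 0.3737372  -0.36514269] [-0.04051428  0.99917896] 0.033945751100097565 0.009513368955203827
 spoon 24 ((375.9977722167969, -367.8943786621094), (33.95674133300781, 9.343960762023926), 89.79899597167969)
```

View pics/sp.png

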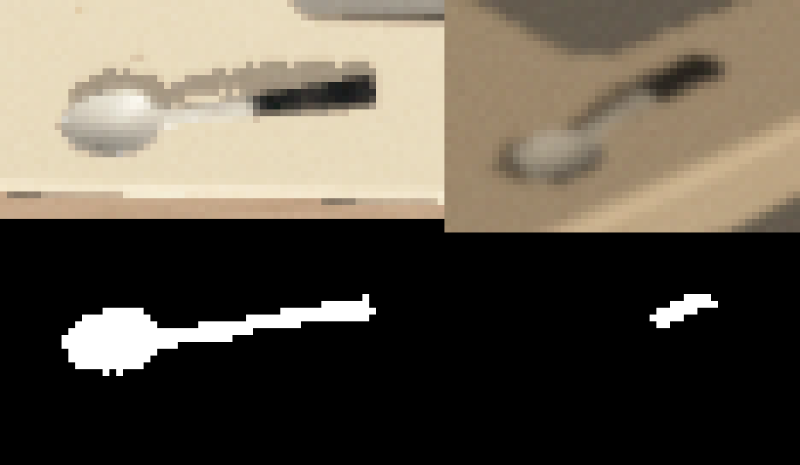

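The crop confirms the top-view spoon mask: bowl to robot-left, handle to the right, slightly tilted. The scene mask caught only the handle. The top button and lid fixes agree: box centre ≈ (0.521, -0.180), yaw ≈ 0. Next I'll work out the spoon axis and the approach shifts.

```bash
cat >> h.py <<'E'
def to(*targets,yaw=None,base=None):
    "tool-frame shifts (mm) to world targets; yaw = wanted world angle (deg) of the tool y axis, mod 180"
    s=get_state(); r=R.from_quat(s['tcp_rot']); p=np.array(s['eef_pos']) 
    yv=r.apply([0,1,0]); a=np.degrees(np.arctan2(yv[1],yv[0]))
    print('t',round(s['time'],2),'tcp',p.round(4),'yaw_y',round(a,2),'z',r.apply([0,0,1]).round(3),'F',np.round(s['contact_force'],1),'open',round(float(s['opening']),3),'q6',np.round(s['qpos'][5],2))
    if yaw is not None: print(' turn', round(-((yaw-a+90)%180-90),2))
    for t in targets: print(' ',t,'->',(r.inv().apply(np.array(t)-p)*1000).round(1))
E
python3 - <<'E'
from h import *; from m import big,win
c=read_camera("top");f=c['frame'].astype(int);b,g,r=f[...,0],f[...,1],f[...,2]
sat=cv2.cvtColor(c['frame'],cv2.COLOR_BGR2HSV)[...,1]
sp=win((sat<40)|((r<70)&(g<70)),405,460,272,294); vs,us=np.where(sp)
P=onplane(c,np.c_[us,vs],.005)[:,:2]
for lo,hi in [(-.30,-.24),(-.33,-.30),(-.36,-.33),(-.40,-.36)]:
    q=P[(P[:,1]>lo)&(P[:,1]<=hi)]; print(lo,hi,q.mean(0).round(4),np.ptp(q,0).round(4))
print(P.min(0),P.max(0))
f=win((sat<40)|((r<70)&(g<70)),195,250,260,285);vs,us=np.where(f);Q=onplane(c,np.c_[us,vs],.005);print('fork',Q.mean(0))
to((.44,.42,.2),(.459,-.181,.2),(.459,-.181,.075),yaw=90)
E
```

```text
-0.3 -0.24 [ 0.362  -0.2733] [0.0261 0.0466]
-0.33 -0.3 [ 0.3669 -0.3165] [0.0092 0.0292]
-0.36 -0.33 [ 0.3727 -0.3467] [0.0063 0.0263]
-0.4 -0.36 [ 0.3768 -0.3719] [0.009  0.0205]
[ 0.34844176 -0.3824719 ] [ 0.38227791 -0.25123407]
fork [0.38301657 0.29693798 0.005     ]
t 0.25 tcp [0.194  0.6462 0.2307] yaw_y 73.28 z [-0.    -0.001 -1.   ] F [-0.5  0.3 -0.6] open 1.0 q6 -0.15
 turn -16.72
  (0.44, 0.42, 0.2) -> [-300.7 -145.8   30.8]
  (0.459, -0.181, 0.2) -> [-491.7 -716.    31.4]
  (0.459, -0.181, 0.075) -> [-491.8 -715.8  156.4]
```

```bash
python3 -m crank '[[[-50,-24,5],0,255],[[-100,-48,10],0,255],[[-150,-73,15],0,255],[[-200,-97,20],0,255],[[-250,-121,25],0,255],[[-300,-146,30],0,255],[[-316,-193,30],-4,255],[[-332,-241,30],-8,255],[[-348,-288,30],-12,255],[[-364,-336,30],-17,255]]' 40
python3 -c "
from h import *
to((.459,-.181,.2),(.459,-.181,.075),yaw=90)"
```

```text
time: 1.25
eef_pos: [0.4449, 0.246, 0.2013]
tcp_rot: [-0.004, 1.0, -0.0, 0.0]
contact_force: [0.7, 0.3, 0.3]
opening: -0.007
finger_force: 0.0
t 1.25 tcp [0.4449 0.246  0.2013] yaw_y 90.47 z [ 0. -0. -1.] F [0.7 0.3 0.3] open -0.007 q6 -1.27
 turn 0.47
  (0.459, -0.181, 0.2) -> [ -10.6 -427.1    1.3]
  (0.459, -0.181, 0.075) -> [ -10.6 -427.1  126.3]
```

```bash
python3 -m crank '[[[-1,-48,0],0,255],[[-2,-96,0],0,255],[[-4,-144,0],0,255],[[-5,-192,0],0,255],[[-6,-240,0],0,255],[[-7,-288,0],0,255],[[-8,-336,0],0,255],[[-10,-384,10],0,255],[[-11,-427,40],0,255],[[-11,-427,80],0,255]]'
python3 -c "
from h import *
to((.459,-.181,.2),(.459,-.181,.075),(.459,-.181,.066),yaw=90)"
```

```text
time: 2.25
eef_pos: [0.4602, -0.1848, 0.1238]
tcp_rot: [0.0, 1.0, -0.003, 0.004]
contact_force: [0.7, -0.7, -0.2]
opening: 0.005
finger_force: 0.0
t 2.25 tcp [ 0.4602 -0.1848  0.1238] yaw_y 89.99 z [ 0.007 -0.006 -1.   ] F [ 0.7 -0.7 -0.2] open 0.005 q6 -2.16
 turn -0.01
  (0.459, -0.181, 0.2) -> [  0.6   3.4 -76.2]
  (0.459, -0.181, 0.075) -> [ 1.5  4.1 48.8]
  (0.459, -0.181, 0.066) -> [ 1.6  4.2 57.8]
```

```bash
python3 -m crank '[[[0,0,15],0,255],[[0,0,30],0,255],[[0,0,45],0,255],[[0,0,50],0,255],[[0,0,52],0,255],[[0,0,52],0,255]]'
python3 -c "
from h import *
to((.459,-.181,.066),(.459,-.181,.062),yaw=90)"
```

```text
time: 2.85
eef_pos: [0.4582, -0.179, 0.0698]
tcp_rot: [-0.003, 1.0, -0.0, 0.0]
contact_force: [-0.6, -0.7, -0.4]
opening: -0.004
finger_force: 0.0
t 2.85 tcp [ 0.4582 -0.179   0.0698] yaw_y 90.29 z [ 0. -0. -1.] F [-0.6 -0.7 -0.4] open -0.004 q6 -2.15
 turn 0.29
  (0.459, -0.181, 0.066) -> [-0.8 -2.   3.8]
  (0.459, -0.181, 0.062) -> [-0.8 -2.   7.8]
```

```bash
python3 -m crank '[[[-1,-2,3],0,255],[[-1,-2,6],0,255],[[-1,-2,8],0,255],[[-1,-2,9],0,255],[[-1,-2,9],0,255]]'
```

```text
time: 3.35
eef_pos: [0.4597, -0.1815, 0.0612]
tcp_rot: [-0.002, 1.0, -0.001, 0.001]
contact_force: [0.3, -0.6, 4.9]
opening: -0.003
finger_force: 2.0
```

```bash
python3 -m crank '[[[0,0,0.7],0,255],[[0,0,1.2],0,255],[[0,0,1.2],0,255]]'
```

```text
time: 3.65
eef_pos: [0.4596, -0.1814, 0.0597]
tcp_rot: [-0.002, 1.0, -0.001, 0.001]
contact_force: [0.7, -1.3, 5.4]
opening: -0.0
finger_force: 2.4
```

```bash
python3 -m crank '[[[0,0,0.8],0,255],[[0,0,1],0,255],[[0,0,1],0,255]]'
python3 - <<'E'
from h import *
to(yaw=90)
# tool x = -world x, tool y = +world y, tool z = down
import numpy as np
H=np.array([.5855,.05]); p=np.array(get_state()['eef_pos']); x0,z0=p[0],p[2]
def face(s,th): return H+s*np.array([-np.cos(th),np.sin(th)])+.0094*np.array([np.sin(th),np.cos(th)])
for th in np.arange(0,1.90,.1):
    inn=.004+.016*min(th/0.5,1)   # contact corner that far inside front edge
    c=face(.1265-(inn if th>0.25 else 0),th); 
    x=c[0]+.011
    print(round(th,2),'edge',face(.1265,th).round(4),'tcp',x.round(4),c[1].round(4),'rel',round(-(x-x0)*1000,1),round(-(c[1]-z0)*1000,1))
E
```

```text
time: 3.95
eef_pos: [0.4596, -0.1814, 0.0587]
tcp_rot: [-0.002, 1.0, -0.001, 0.001]
contact_force: [1.7, -1.7, 4.5]
opening: 0.0
finger_force: 2.7
t 3.95 tcp [ 0.4596 -0.1814  0.0587] yaw_y 90.28 z [ 0.002 -0.001 -1.   ] F [ 1.7 -1.7  4.5] open 0.0 q6 -2.16
 turn 0.28
0.0 edge [0.459  0.0594] tcp 0.47 0.0594 rel -10.4 -0.7
0.1 edge [0.4606 0.072 ] tcp 0.4716 0.072 rel -12.0 -13.2
0.2 edge [0.4634 0.0843] tcp 0.4744 0.0843 rel -14.8 -25.6
0.3 edge [0.4674 0.0964] tcp 0.4914 0.0923 rel -31.8 -33.6
0.4 edge [0.4726 0.1079] tcp 0.4991 0.1014 rel -39.5 -42.6
0.5 edge [0.479  0.1189] tcp 0.5075 0.1093 rel -48.0 -50.6
0.6 edge [0.4864 0.1292] tcp 0.5139 0.1179 rel -54.3 -59.1
0.7 edge [0.4948 0.1387] tcp 0.5211 0.1258 rel -61.5 -67.1
0.8 edge [0.5041 0.1473] tcp 0.529 0.1329 rel -69.5 -74.2
0.9 edge [0.5142 0.1549] tcp 0.5377 0.1393 rel -78.1 -80.5
1.0 edge [0.5251 0.1615] tcp 0.5469 0.1447 rel -87.3 -86.0
1.1 edge [0.5365 0.167 ] tcp 0.5566 0.1492 rel -97.0 -90.4
1.2 edge [0.5484 0.1713] tcp 0.5667 0.1527 rel -107.1 -93.9
1.3 edge [0.5607 0.1744] tcp 0.5771 0.1551 rel -117.5 -96.4
1.4 edge [0.5733 0.1763] tcp 0.5877 0.1565 rel -128.1 -97.8
1.5 edge [0.5859 0.1768] tcp 0.5983 0.1569 rel -138.8 -98.2
1.6 edge [0.5986 0.1762] tcp 0.609 0.1562 rel -149.4 -97.4
1.7 edge [0.6111 0.1742] tcp 0.6195 0.1544 rel -160.0 -95.7
1.8 edge [0.6234 0.1711] tcp 0.6299 0.1516 rel -170.3 -92.8
```

```bash
python3 -m crank '[[[0,0,-2],0,255],[[0,0,-5],0,255],[[0,0,-8],0,255],[[-1,0,-11],0,255],[[-2,0,-14],0,255],[[-2,0,-14],0,255]]'
python3 - <<'E'
from h import *
c=read_camera("scene");cv2.imwrite('pics/s1.png',cv2.resize(c['frame'][150:270,320:480],None,fx=4,fy=4))
to()
E
```

```text
time: 4.55
eef_pos: [0.461, -0.1808, 0.0724]
tcp_rot: [-0.003, 1.0, 0.0, 0.0]
contact_force: [0.5, 0.1, -0.2]
opening: 0.005
finger_force: 0.0
t 4.6 tcp [ 0.4609 -0.1808  0.0722] yaw_y 90.29 z [-0.  0. -1.] F [0.4 0.9 0.9] open 0.004 q6 -2.15
```

View pics/s1.png

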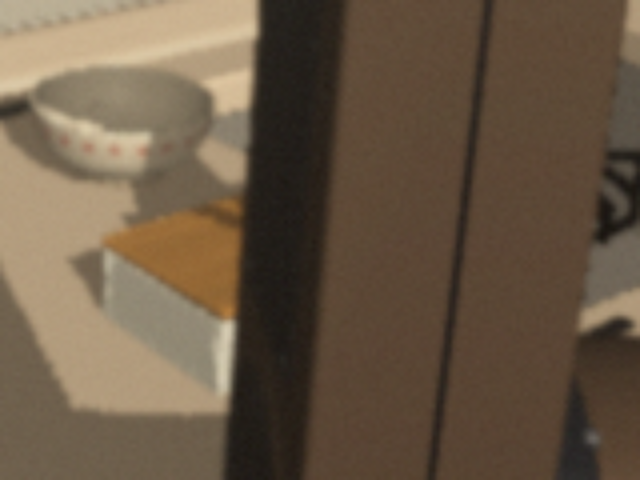

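The picture shows the gripper at centre and the lid (~(170,260)) still lying shut. With button and lid under the same flat tip, it re-caught on the way up. Using the open gripper along x gives leverage: the front finger goes on the button and the rear finger on the lid near the hinge, so the front edge can lift clear while the button is still down.

```bash
python3 -m crank '[[[0,0,-20],0,255],[[0,0,-45],8,200],[[-10,0,-45],16,150],[[-20,0,-45],24,100],[[-30,0,-45],32,50],[[-40,0,-45],40,0],[[-40,0,-45],48,0],[[-40,0,-45],56,0],[[-40,0,-45],64,0],[[-40,0,-45],72,0]]'
python3 -m crank '[[[0,0,0],8,0],[[0,0,0],16,0],[[0,0,0],18,0],[[0,0,0],18,0]]'
python3 - <<'E'
from h import *
to((.5005,-.181,.08),(.5005,-.181,.06),yaw=0)
c=read_camera("top");cv2.imwrite('pics/t1.png',cv2.resize(c['frame'][180:310,300:480],None,fx=4,fy=4))
E
```

```text
time: 5.6
eef_pos: [0.5007, -0.1805, 0.1168]
tcp_rot: [0.588, 0.809, -0.0, -0.0]
contact_force: [-0.7, 0.3, 0.2]
opening: 0.997
finger_force: 0.0
time: 6.0
eef_pos: [0.5007, -0.1806, 0.1169]
tcp_rot: [0.705, 0.709, -0.0, -0.0]
contact_force: [-0.7, 0.0, 0.3]
opening: 0.999
finger_force: 0.0
t 6.0 tcp [ 0.5007 -0.1806  0.1169] yaw_y 0.29 z [-0.001  0.    -1.   ] F [-0.7  0.   0.3] open 0.999 q6 -0.54
 turn 0.29
  (0.5005, -0.181, 0.08) -> [-0.4 -0.1 36.9]
  (0.5005, -0.181, 0.06) -> [-0.4 -0.1 56.9]
```

View pics/t1.png

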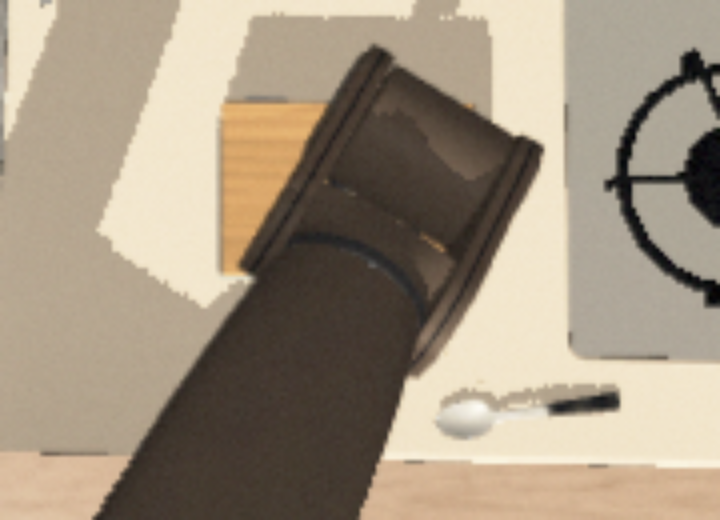

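The wrist hides the middle of the box. The visible lid corner (~(225,270)) still sits flat, and the spoon at (525,410) is untouched.

```bash
python3 -m crank '[[[0,-1,20],0,0],[[0,-1,40],0,0],[[0,-1,55],0,0],[[0,-1,60],0,0],[[0,-1,60],0,0]]'
```

```text
time: 6.55
eef_pos: [0.4994, -0.1804, 0.0563]
tcp_rot: [0.705, 0.709, -0.0, -0.001]
contact_force: [-0.6, 0.3, 0.9]
opening: 1.004
finger_force: 0.0
```

```bash
python3 -m crank '[[[0,0,2],0,0],[[0,0,4],0,0],[[0,0,6],0,0],[[0,0,6],0,0]]'
```

```text
time: 6.95
eef_pos: [0.4999, -0.1807, 0.0513]
tcp_rot: [0.705, 0.709, 0.0, 0.0]
contact_force: [-0.2, -0.2, -0.1]
opening: 1.0
finger_force: 0.0
```

```bash
python3 -m crank '[[[0,0,1],0,0],[[0,0,2],0,0],[[0,0,3],0,0],[[0,0,3],0,0]]'
```

```text
time: 7.35
eef_pos: [0.5003, -0.1808, 0.0491]
tcp_rot: [0.705, 0.709, 0.0, 0.0]
contact_force: [-1.2, 3.6, 6.7]
opening: 0.997
finger_force: 3.4
```

```bash
python3 -m crank '[[[0,0,1],0,0],[[0,0,1],0,0]]'
```

```text
time: 7.55
eef_pos: [0.5003, -0.1808, 0.0486]
tcp_rot: [0.705, 0.709, 0.0, -0.0]
contact_force: [-2.5, 1.7, 7.4]
opening: 1.001
finger_force: 3.9
```

```bash
python3 -m crank '[[[0,0,1],0,0],[[0,0,1],0,0]]'
```

```text
time: 7.75
eef_pos: [0.5003, -0.1808, 0.0477]
tcp_rot: [0.705, 0.709, 0.0, -0.0]
contact_force: [-3.4, 1.9, 8.7]
opening: 0.997
finger_force: 4.2
```

```bash
python3 -m crank '[[[0,0,1],0,0],[[0,0,1],0,0]]'
```

```text
time: 7.95
eef_pos: [0.5003, -0.1809, 0.0468]
tcp_rot: [0.705, 0.709, 0.0, -0.0]
contact_force: [-4.2, 2.4, 8.8]
opening: 1.001
finger_force: 4.6
```

```bash
python3 -m crank '[[[0,0,-1],0,0],[[0,0,-2],0,0],[[0,0,-3],0,0],[[0,0,-4],0,0],[[0,0,-5],0,0],[[0,0,-6],0,0],[[0,0,-7],0,0],[[0,0,-7],0,0]]'; python3 -c "
from h import *
to();print(get_state()['wrist_torque'])"
```

```text
time: 8.75
eef_pos: [0.5009, -0.1813, 0.0529]
tcp_rot: [0.705, 0.709, 0.0, 0.001]
contact_force: [3.4, -0.2, 4.1]
opening: 0.997
finger_force: 1.9
t 8.75 tcp [ 0.5009 -0.1813  0.0529] yaw_y 0.27 z [ 0.003 -0.001 -1.   ] F [ 3.4 -0.2  4.1] open 0.997 q6 -0.54
[ 0.04604853 -0.62700272 -0.01022203]
```

The lid now follows the rear finger: the tip is above the button's rest height and still loaded. Next is the easing path.

```bash
cat > path.py <<'E'
from h import *
H=np.array([.5855,.05])
def face(s,th): return H+s*np.array([-np.cos(th),np.sin(th)])+.0094*np.array([np.sin(th),np.cos(th)])
def tcp(th):
    s=np.interp(th,[.15,.6],[.044,.108]); c=face(s,th); return c-[.0425,.013]
if __name__=="__main__":
    p=np.array(get_state()['eef_pos']); print(p)
    for th in np.r_[np.arange(.15,1.72,.05),1.72,1.75,1.78]:
        t=tcp(th); print(round(th,2),'ty',round((t[0]-p[0])*1000,1),'tz',round((p[2]-t[1])*1000,1),'edge over tip',round((face(.1265,th)[1]-t[1]-.013)*1000))
E
python3 path.py
```

```text
[ 0.50092413 -0.18128682  0.05292408]
0.15 ty -0.0 tz 0.1 edge over tip 12
0.2 ty -6.1 tz -3.4 edge over tip 15
0.25 ty -12.0 tz -7.6 edge over tip 17
0.3 ty -17.6 tz -12.4 edge over tip 18
0.35 ty -22.8 tz -17.7 edge over tip 19
0.4 ty -27.5 tz -23.7 edge over tip 18
0.45 ty -31.9 tz -30.2 edge over tip 17
0.5 ty -35.7 tz -37.3 edge over tip 16
0.55 ty -39.0 tz -44.8 edge over tip 13
0.6 ty -41.8 tz -52.8 edge over tip 10
0.65 ty -38.2 tz -56.9 edge over tip 11
0.7 ty -34.5 tz -60.8 edge over tip 12
0.75 ty -30.5 tz -64.6 edge over tip 13
0.8 ty -26.4 tz -68.1 edge over tip 13
0.85 ty -22.1 tz -71.4 edge over tip 14
0.9 ty -17.7 tz -74.5 edge over tip 14
0.95 ty -13.1 tz -77.4 edge over tip 15
1.0 ty -8.4 tz -80.0 edge over tip 16
1.05 ty -3.5 tz -82.4 edge over tip 16
1.1 ty 1.5 tz -84.6 edge over tip 16
1.15 ty 6.5 tz -86.5 edge over tip 17
1.2 ty 11.7 tz -88.1 edge over tip 17
1.25 ty 16.9 tz -89.5 edge over tip 18
1.3 ty 22.2 tz -90.7 edge over tip 18
1.35 ty 27.6 tz -91.5 edge over tip 18
1.4 ty 33.0 tz -92.1 edge over tip 18
1.45 ty 38.4 tz -92.4 edge over tip 18
1.5 ty 43.8 tz -92.5 edge over tip 18
1.55 ty 49.2 tz -92.2 edge over tip 18
1.6 ty 54.6 tz -91.8 edge over tip 18
1.65 ty 60.0 tz -91.0 edge over tip 18
1.7 ty 65.3 tz -90.0 edge over tip 18
1.72 ty 67.4 tz -89.5 edge over tip 18
1.75 ty 70.6 tz -88.7 edge over tip 18
1.78 ty 73.7 tz -87.8 edge over tip 18
```

```bash
python3 -m crank '[[[0,-6,-4],0,0],[[0,-12,-8],0,0],[[0,-18,-12],0,0],[[0,-23,-18],0,0],[[0,-28,-24],0,0],[[0,-32,-30],0,0],[[0,-36,-37],0,0],[[0,-39,-45],0,0],[[0,-42,-53],0,0],[[0,-42,-53],0,0]]'; python3 path.py | awk 'NR==1||($1>=0.55&&$1<0.7)'; python3 - <<'E'
from h import *
c=read_camera("scene");cv2.imwrite('pics/s2.png',cv2.resize(c['frame'][130:270,300:500],None,fx=3.5,fy=3.5))
to()
E
```

```text
time: 9.75
eef_pos: [0.4581, -0.1813, 0.1066]
tcp_rot: [0.705, 0.709, 0.0, 0.001]
contact_force: [0.3, -1.0, 2.0]
opening: 0.997
finger_force: 0.7
[ 0.45808981 -0.18127914  0.10662081]
0.55 ty 3.8 tz 8.9 edge over tip 13
0.6 ty 1.1 tz 0.9 edge over tip 10
0.65 ty 4.6 tz -3.2 edge over tip 11
t 9.8 tcp [ 0.4579 -0.1812  0.106 ] yaw_y 0.29 z [ 0.    -0.001 -1.   ] F [-0.1 -1.   1.4] open 1.003 q6 -0.59
```

View pics/s2.png

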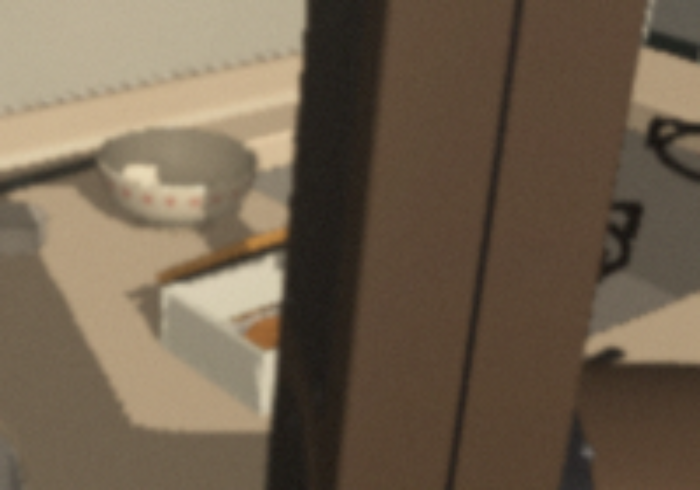

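The lid (seen edge-on around (220,258)) is up at about 0.6 rad, resting on the finger, with the tray open below it. I'll continue.

```bash
python3 -m crank '[[[0,4,-4],0,0],[[0,8,-8],0,0],[[0,12,-12],0,0],[[0,16,-15],0,0],[[0,20,-19],0,0],[[0,25,-22],0,0],[[0,29,-25],0,0],[[0,34,-27],0,0],[[0,39,-30],0,0],[[0,44,-32],0,0]]'; python3 -m crank '[[[0,5,-2],0,0],[[0,10,-3],0,0],[[0,15,-5],0,0],[[0,21,-6],0,0],[[0,26,-7],0,0],[[0,31,-7],0,0],[[0,37,-8],0,0],[[0,42,-8],0,0],[[0,47,-8],0,0],[[0,53,-8],0,0]]';python3 path.py | awk 'NR==1||($1>=1.5)'
```

```text
time: 10.8
eef_pos: [0.5023, -0.1807, 0.1373]
tcp_rot: [0.705, 0.709, 0.0, -0.0]
contact_force: [0.8, 0.2, 0.5]
opening: 1.0
finger_force: 0.4
time: 11.8
eef_pos: [0.5551, -0.1804, 0.1449]
tcp_rot: [0.705, 0.709, -0.0, -0.0]
contact_force: [0.5, 0.4, -0.9]
opening: 1.001
finger_force: 0.2
[ 0.55508593 -0.18040075  0.14491096]
1.5 ty -10.3 tz -0.5 edge over tip 18
1.55 ty -4.9 tz -0.3 edge over tip 18
1.6 ty 0.5 tz 0.2 edge over tip 18
1.65 ty 5.8 tz 1.0 edge over tip 18
1.7 ty 11.2 tz 2.0 edge over tip 18
1.72 ty 13.3 tz 2.5 edge over tip 18
1.75 ty 16.4 tz 3.3 edge over tip 18
1.78 ty 19.5 tz 4.2 edge over tip 18
```

```bash
python3 -m crank '[[[0,3,0],0,0],[[0,6,0],0,0],[[0,9,0],0,0],[[0,12,0],0,0],[[0,15,0],0,0],[[0,18,0],0,0],[[0,21,0],0,0],[[0,24,0],0,0],[[0,24,0],0,0],[[0,24,0],0,0]]'; python3 -m crank '[[[0,0,-20],0,0],[[0,0,-50],0,0],[[0,-45,-60],0,0],[[0,-90,-60],0,0],[[0,-135,-60],0,0],[[0,-180,-60],0,0],[[0,-210,-60],0,0],[[-45,-210,-60],0,0],[[-90,-210,-60],0,0],[[-130,-210,-60],0,0]]'; python3 - <<'E'
from h import *
for n in ("scene","top"):
  c=read_camera(n);cv2.imwrite(f'pics/{n}3.png',cv2.resize(c['frame'][130:270,300:500] if n=='scene' else c['frame'][140:310,310:480],None,fx=3.5,fy=3.5))
to((.3675,-.318,.1),yaw=np.degrees(np.arctan2(.362-.3748,-.2733+.3599))+90)
import cv2
a=cv2.imread('pics/scene3.png');b=cv2.imread('pics/top3.png');h=max(a.shape[0],b.shape[0])
f=lambda x:cv2.copyMakeBorder(x,0,h-x.shape[0],0,0,0)
o=np.hstack([f(a),f(b)]);s=800/o.shape[1];cv2.imwrite('pics/c3.png',cv2.resize(o,None,fx=s,fy=s))
E
```

```text
time: 12.8
eef_pos: [0.5789, -0.1803, 0.1452]
tcp_rot: [0.705, 0.709, -0.0, -0.0]
contact_force: [0.2, -0.1, 0.2]
opening: 0.998
finger_force: 0.0
time: 13.8
eef_pos: [0.369, -0.313, 0.2059]
tcp_rot: [0.706, 0.709, -0.0, 0.001]
contact_force: [0.1, 0.5, 0.8]
opening: 0.998
finger_force: 0.0
t 13.9 tcp [ 0.3691 -0.3154  0.2058] yaw_y 0.04 z [ 0.001 -0.002 -1.   ] F [ 0.6 -0.9  0.4] open 0.994 q6 -0.92
 turn -81.55
  (0.3675, -0.318, 0.1) -> [ -2.4  -1.7 105.8]
```

View pics/c3.png

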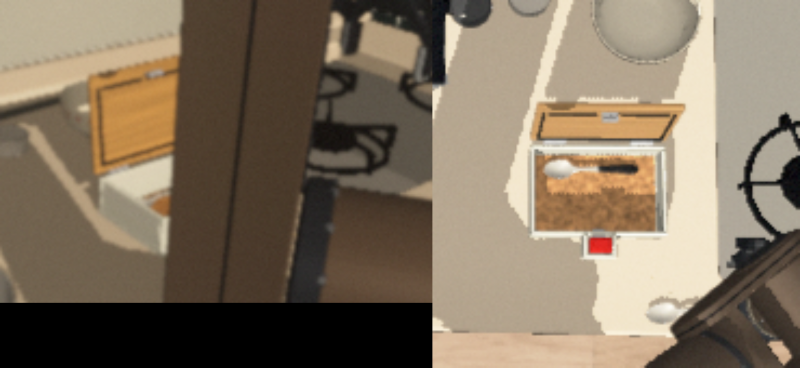

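The left panel shows the lid resting upright at its stop. The right panel shows the open tray with the other spoon along the hinge side ((590,168)), the front half free, the red button at (600,246), and our spoon's bowl at (663,312). Next is the grasp approach.

```bash
python3 -m crank '[[[0,-2,40],-4,0],[[0,-2,80],-8.5,60],[[0,-2,110],-8.5,100],[[0,-2,130],-8.5,100],[[0,-2,130],-8.5,100],[[0,-2,130],-8.5,100]]'; python3 -c "
from h import *
to((.367,-.315,.03),(.367,-.315,.004),yaw=8.5)"
```

```text
time: 14.5
eef_pos: [0.3677, -0.311, 0.0755]
tcp_rot: [0.651, 0.759, 0.0, -0.0]
contact_force: [-0.3, -0.4, 0.4]
opening: 0.607
finger_force: 0.0
t 14.5 tcp [ 0.3677 -0.311   0.0755] yaw_y 8.8 z [-0.  0. -1.] F [-0.3 -0.4  0.4] open 0.607 q6 -1.07
 turn 0.3
  (0.367, -0.315, 0.03) -> [-3.8 -1.3 45.5]
  (0.367, -0.315, 0.004) -> [-3.8 -1.2 71.5]
```

```bash
python3 -m crank '[[[-4,-1,30],0,100],[[-4,-1,55],0,100],[[-4,-1,66],0,100],[[-4,-1,71],0,100],[[-4,-1,71],0,150],[[-4,-1,71],0,200],[[-4,-1,71],0,255],[[-4,-1,71],0,255],[[-4,-1,71],0,255],[[-4,-1,71],0,255]]' 30; python3 -m crank '[[[0,0,0],0,255],[[0,0,0],0,255],[[0,0,-5],0,255],[[0,0,-15],0,255],[[0,0,-30],0,255],[[0,0,-30],0,255]]'
```

```text
time: 15.5
eef_pos: [0.3688, -0.317, 0.0067]
tcp_rot: [0.651, 0.759, -0.0, 0.002]
contact_force: [-0.7, 1.4, 6.1]
opening: 0.191
finger_force: 27.8
time: 16.1
eef_pos: [0.3684, -0.317, 0.0367]
tcp_rot: [0.651, 0.759, -0.001, 0.003]
contact_force: [-0.7, -0.2, -0.2]
opening: 0.056
finger_force: 24.8
```

```bash
python3 -m crank '[[[0,0,-40],0,255],[[0,0,-80],0,255],[[0,0,-110],0,255],[[15,15,-115],2,255],[[40,40,-115],4,255],[[65,65,-115],6,255],[[90,90,-115],8.8,255],[[110,110,-115],8.8,255],[[110,110,-115],8.8,255],[[110,110,-115],8.8,255]]'; python3 - <<'E'
from h import *
to((.5,-.18,.1),(.5,-.18,.05),(.5,-.18,.0125),yaw=0)
for n in ("scene","top"):
  c=read_camera(n);cv2.imwrite(f'pics/{n}4.png',cv2.resize(c['frame'][130:270,330:530] if n=='scene' else c['frame'][140:310,330:500],None,fx=3.5,fy=3.5))
a=cv2.imread('pics/scene4.png');b=cv2.imread('pics/top4.png');h=max(a.shape[0],b.shape[0])
f=lambda x:cv2.copyMakeBorder(x,0,h-x.shape[0],0,0,0)
o=np.hstack([f(a),f(b)]);s=800/o.shape[1];cv2.imwrite('pics/c4.png',cv2.resize(o,None,fx=s,fy=s))
E
```

```text
time: 17.1
eef_pos: [0.4588, -0.1896, 0.1487]
tcp_rot: [0.707, 0.708, -0.0, -0.0]
contact_force: [-0.0, -0.4, -0.6]
opening: 0.057
finger_force: 24.9
t 17.1 tcp [ 0.4588 -0.1896  0.1487] yaw_y 0.07 z [-0.001 -0.    -1.   ] F [-0.  -0.4 -0.6] open 0.057 q6 -0.6
 turn 0.07
  (0.5, -0.18, 0.1) -> [ 9.6 41.2 48.6]
  (0.5, -0.18, 0.05) -> [ 9.6 41.3 98.6]
  (0.5, -0.18, 0.0125) -> [  9.6  41.3 136.1]
```

View pics/c4.png

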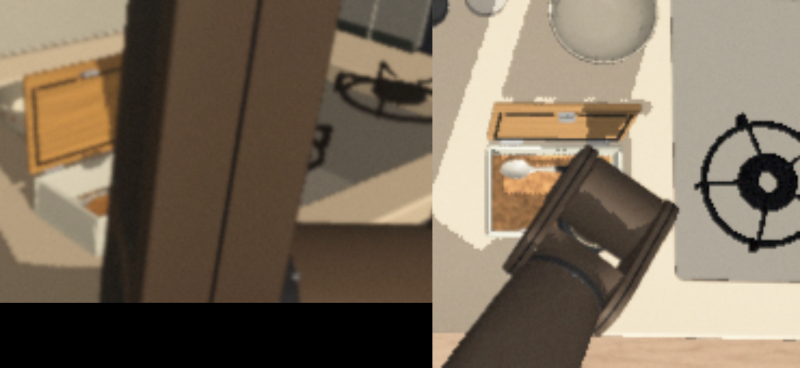

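The lid is still open, and the worktop where the spoon lay (right panel, right of the wrist around (650,310)) is now empty. The gripper holds about 5 mm at 25 N, so the spoon is in hand. I'll lower it into the free front half.

```bash
python3 -m crank '[[[5,20,0],0,255],[[10,41,10],0,255],[[10,41,30],0,255],[[10,41,55],0,255],[[10,41,80],0,255],[[10,41,100],0,255],[[10,41,115],0,255],[[10,41,125],0,255],[[10,41,130],0,255],[[10,41,130],0,255]]'; python3 -c "
from h import *
to((.5,-.18,.0125),yaw=0)"
```

```text
time: 18.2
eef_pos: [0.5074, -0.1818, 0.0258]
tcp_rot: [0.709, 0.705, 0.005, 0.006]
contact_force: [5.2, 8.8, 19.2]
opening: 0.009
finger_force: 33.7
t 18.2 tcp [ 0.5074 -0.1818  0.0258] yaw_y -0.26 z [ 0.016 -0.002 -1.   ] F [ 5.2  8.8 19.2] open 0.009 q6 -0.54
 turn -0.26
  (0.5, -0.18, 0.0125) -> [ 1.8 -7.7 13.2]
```

```bash
python3 -m crank '[[[0,0,-5],0,255],[[0,0,-10],0,255],[[0,0,-10],0,255]]'; python3 - <<'E'
from h import *
to((.5,-.18,.0125),yaw=0)
for n in ("scene","top"):
  c=read_camera(n);a=c['frame'][170:260,330:450] if n=='scene' else c['frame'][180:280,340:440]
  cv2.imwrite(f'pics/{n}5.png',cv2.resize(a,(int(a.shape[1]*600/a.shape[0]/2+.5),300),interpolation=cv2.INTER_CUBIC))
a=cv2.imread('pics/scene5.png');b=cv2.imread('pics/top5.png')
cv2.imwrite('pics/c5.png',np.hstack([a,b]))
P=depthpts(c,np.argwhere(c['range_z']>0)[:,::-1])
m=(abs(P[:,0]-.52)<.06)&(abs(P[:,1]+.18)<.09)&(P[:,2]<.06)
P=P[m]
hi=P[(P[:,2]>.014)&(abs(P[:,0]-.521)<.05)&(abs(P[:,1]+.18)<.08)];
for q in hi[::max(1,len(hi)//30)]: print(q.round(3))
E
```

```text
time: 18.5
eef_pos: [0.5006, -0.1808, 0.0301]
tcp_rot: [0.707, 0.707, 0.0, 0.001]
contact_force: [0.2, -0.8, -1.1]
opening: -0.0
finger_force: 0.0
t 18.5 tcp [ 0.5006 -0.1808  0.0301] yaw_y -0.04 z [ 0.002 -0.001 -1.   ] F [ 0.2 -0.8 -1.1] open -0.0 q6 -0.54
 turn -0.04
  (0.5, -0.18, 0.0125) -> [ 0.8 -0.6 17.6]
[ 0.563 -0.133  0.018]
[ 0.564 -0.136  0.016]
[ 0.564 -0.139  0.015]
[ 0.56  -0.115  0.014]
[ 0.56  -0.121  0.015]
[ 0.561 -0.13   0.015]
[ 0.557 -0.112  0.015]
[ 0.557 -0.115  0.017]
[ 0.558 -0.148  0.016]
[ 0.553 -0.112  0.021]
[ 0.554 -0.121  0.015]
[ 0.551 -0.109  0.015]
[ 0.548 -0.118  0.017]
[ 0.545 -0.112  0.015]
[ 0.542 -0.118  0.016]
[ 0.543 -0.133  0.015]
[ 0.543 -0.139  0.016]
[ 0.54  -0.124  0.016]
[ 0.54  -0.127  0.015]
[ 0.54  -0.139  0.016]
[ 0.525 -0.124  0.014]
[ 0.524 -0.127  0.02 ]
[ 0.525 -0.13   0.018]
[ 0.525 -0.133  0.015]
[ 0.522 -0.118  0.015]
[ 0.522 -0.121  0.014]
[ 0.522 -0.124  0.017]
[ 0.522 -0.127  0.018]
[ 0.521 -0.13   0.022]
[ 0.519 -0.113  0.015]
[ 0.518 -0.115  0.018]
[ 0.518 -0.118  0.02 ]
[ 0.517 -0.12   0.026]
[ 0.518 -0.124  0.021]
[ 0.518 -0.127  0.022]
[ 0.516 -0.113  0.015]
[ 0.515 -0.115  0.018]
[ 0.515 -0.118  0.022]
[ 0.515 -0.121  0.024]
[ 0.515 -0.124  0.023]
[ 0.515 -0.127  0.02 ]
[ 0.512 -0.115  0.021]
[ 0.513 -0.118  0.018]
[ 0.513 -0.121  0.016]
[ 0.512 -0.124  0.022]
[ 0.51  -0.121  0.018]
[ 0.509 -0.124  0.025]
```

View pics/c5.png

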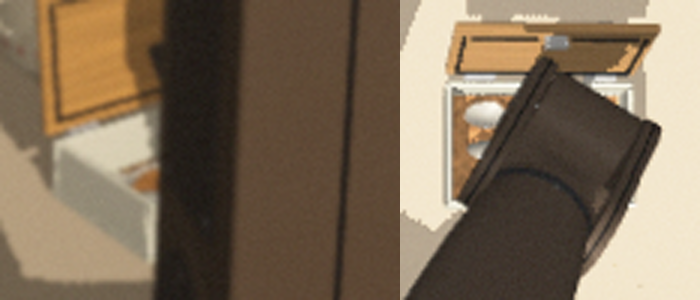

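The gripper is now empty. The right panel shows two bowls in the tray: the other spoon's at (485,115) and ours at (478,150), lying in front of it. Our spoon came out of the grip at floor height. I'll lift straight up, draw back and check how it lies.

```bash
python3 -m crank '[[[0,0,-30],0,255],[[0,0,-70],0,255],[[0,0,-115],0,255],[[0,0,-150],0,255],[[-50,0,-170],0,255],[[-100,0,-170],0,255],[[-150,0,-170],0,255],[[-200,0,-170],0,255],[[-200,0,-170],0,255]]'; python3 - <<'E'
from h import *
to()
c=read_camera("top");a=c['frame'][150:300,330:480];cv2.imwrite('pics/t6.png',cv2.resize(a,(600,600),interpolation=cv2.INTER_CUBIC))
P=depthpts(c,np.argwhere(c['range_z']>0)[:,::-1])
m=(abs(P[:,0]-.521)<.053)&(abs(P[:,1]+.18)<.083)&(P[:,2]<.06)
Z=np.full((11,17),0)
for q in P[m]:
    i=int((.574-q[0])/.01);j=int((-.095-q[1])/.01)
    if 0<=i<11 and 0<=j<17: Z[i,j]=max(Z[i,j],round(q[2]*1000))
print(Z)
E
```

```text
time: 19.5
eef_pos: [0.4985, -0.3851, 0.1978]
tcp_rot: [0.709, 0.705, -0.001, -0.0]
contact_force: [0.9, -0.4, -0.1]
opening: 0.003
finger_force: 0.0
t 19.5 tcp [ 0.4985 -0.3851  0.1978] yaw_y -0.33 z [-0.001 -0.001 -1.   ] F [ 0.9 -0.4 -0.1] open 0.003 q6 -0.81
[[13 15 15 12 10 13  9 12 13 12 15 12 14 10 11 10 16]
 [10 17 17 16 19 14 18 17 19 19 20 19 18 17 14 13 12]
 [14 12 14 16 14 17 19 23 20 22 18 18 17 16  8 13  9]
 [12 11 17 17 22 17 14 12 12 10 13 11 11 11 16 11 12]
 [11 13 13 20 14 17 12 14 16 12  8 12 12 10 10 11  9]
 [10 13 16 22 20 15 12 11 13 16 17 16 17 18 21 10  8]
 [15 12 14 17 17 19 13 12 14 16 18 20 23 27 26 20 13]
 [10 11 12 14 13 11 10 15  9 10 15 14 13 10 20 11 13]
 [ 9 12 15 12 11 12  8 14 12  8 13 12  9 11 10 14 12]
 [13 10 12 10 14 11 10 10  9 14 11 12 11 14 11 15 10]
 [12 13  6 10  9  9 13  9 38 41  8 14 10  5 10  9  8]]
```

View pics/t6.png

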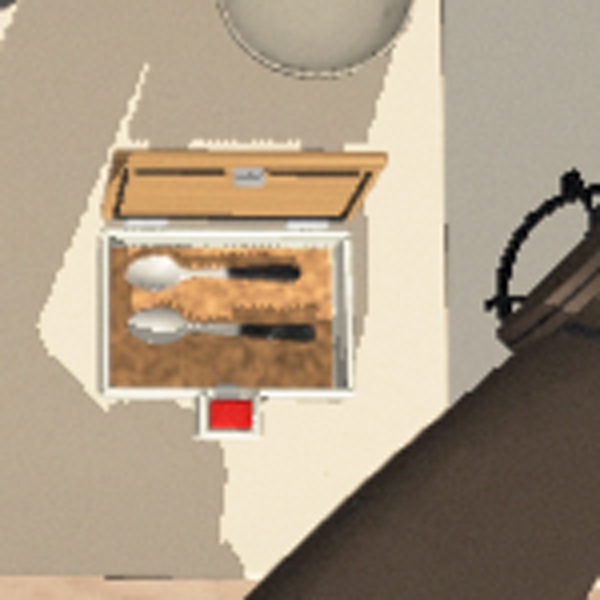

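Both spoons lie flat and parallel in the tray: ours with its bowl at (158,325) and handle at (290,332), the other with its bowl at (152,271). The lid is at its stop and the button is out. Now the shutting path, with closed fingers behind the lid.

```bash
python3 -m crank '[[[0,30,-10],0,255],[[0,75,-12],0,255],[[0,120,-12],0,255],[[30,147,-12],0,255],[[75,147,-12],0,255],[[120,147,-12],0,255],[[165,147,-12],0,255],[[204,147,-12],0,255],[[204,147,10],0,255],[[204,147,42],0,255]]'; python3 -m crank '[[[0,0,0],0,255],[[0,0,0],0,255]]'; cat > close.py <<'E'
from path import *
p=np.array(get_state()['eef_pos']); print(p); to(yaw=0)
for th in np.r_[1.72,np.arange(1.65,-.01,-.05),-.01]:
    s=.108; c=face(s,th); x=c[0]+.0145; z=c[1]
    print(round(th,2),round((x-p[0])*1000),round((p[2]-z)*1000,1))
E
python3 close.py
```

```text
time: 20.55
eef_pos: [0.6481, -0.1732, 0.159]
tcp_rot: [0.706, 0.708, 0.001, 0.002]
contact_force: [-0.3, -0.1, 0.2]
opening: -0.001
finger_force: 0.0
time: 20.75
eef_pos: [0.6461, -0.1748, 0.156]
tcp_rot: [0.707, 0.707, -0.001, -0.002]
contact_force: [0.6, -0.3, -0.7]
opening: 0.002
finger_force: 0.0
[ 0.64612436 -0.17483134  0.15603512]
t 20.75 tcp [ 0.6461 -0.1748  0.156 ] yaw_y 0.02 z [-0.003  0.002 -1.   ] F [ 0.6 -0.3 -0.7] open 0.002 q6 -0.42
 turn 0.02
1.72 -21 0.6
1.65 -28 -0.9
1.6 -34 -1.6
1.55 -39 -2.1
1.5 -44 -2.4
1.45 -50 -2.3
1.4 -55 -2.0
1.35 -61 -1.4
1.3 -66 -0.5
1.25 -71 0.6
1.2 -76 2.0
1.15 -82 3.6
1.1 -87 5.5
1.05 -92 7.7
1.0 -97 10.1
0.95 -101 12.7
0.9 -106 15.6
0.85 -110 18.7
0.8 -115 22.0
0.75 -119 25.5
0.7 -123 29.3
0.65 -126 33.2
0.6 -130 37.3
0.55 -133 41.6
0.5 -136 46.0
0.45 -139 50.6
0.4 -142 55.3
0.35 -144 60.2
0.3 -147 65.1
0.25 -148 70.2
0.2 -150 75.4
0.15 -152 80.6
0.1 -153 85.9
0.05 -154 91.2
-0.0 -154 96.6
-0.01 -154 97.7
```

```bash
python3 -m crank '[[[-5,-9,0],0,255],[[-5,-15,0],0,255],[[-5,-20,0],0,255],[[-5,-25,0],0,255],[[-5,-30,-1],0,255],[[-5,-35,-2],0,255],[[-5,-40,-2],0,255],[[-5,-45,-2],0,255],[[-5,-50,-2],0,255],[[-5,-55,-2],0,255]]'; python3 -m crank '[[[0,-6,1],0,255],[[0,-11,2],0,255],[[0,-16,3],0,255],[[0,-21,4],0,255],[[0,-27,6],0,255],[[0,-32,8],0,255],[[0,-37,10],0,255],[[0,-42,12],0,255],[[0,-46,15],0,255],[[0,-46,15],0,255]]'; python3 close.py | awk 'NR<4||$1<=1.05'
```

```text
time: 21.75
eef_pos: [0.5917, -0.181, 0.1591]
tcp_rot: [0.707, 0.707, -0.0, 0.0]
contact_force: [0.3, -1.2, 0.1]
opening: 0.001
finger_force: 0.3
time: 22.75
eef_pos: [0.5453, -0.1808, 0.1435]
tcp_rot: [0.707, 0.707, -0.0, -0.001]
contact_force: [0.3, 0.1, 0.6]
opening: 0.001
finger_force: 0.4
[ 0.54527716 -0.18083065  0.14351603]
t 22.75 tcp [ 0.5453 -0.1808  0.1435] yaw_y -0.03 z [-0.001  0.001 -1.   ] F [0.3 0.1 0.6] open 0.001 q6 -0.5
 turn -0.03
1.05 9 -4.8
1.0 4 -2.4
0.95 0 0.2
0.9 -5 3.1
0.85 -9 6.2
0.8 -14 9.5
0.75 -18 13.0
0.7 -22 16.8
0.65 -26 20.7
0.6 -29 24.8
0.55 -32 29.1
0.5 -36 33.5
0.45 -38 38.1
0.4 -41 42.8
0.35 -44 47.7
0.3 -46 52.6
0.25 -48 57.7
0.2 -49 62.8
0.15 -51 68.1
0.1 -52 73.4
0.05 -53 78.7
-0.0 -53 84.1
-0.01 -53 85.2
```

```bash
python3 -m crank '[[[0,-5,3],0,255],[[0,-9,6],0,255],[[0,-14,9],0,255],[[0,-18,13],0,255],[[0,-22,17],0,255],[[0,-26,21],0,255],[[0,-29,25],0,255],[[0,-32,29],0,255],[[0,-36,33],0,255],[[0,-38,38],0,255]]'; python3 -m crank '[[[0,-3,5],0,255],[[0,-5,10],0,255],[[0,-7,15],0,255],[[0,-9,20],0,255],[[0,-11,25],0,255],[[0,-12,30],0,255],[[0,-13,34],0,255],[[0,-14,38],0,255],[[0,-14,40],0,255],[[0,-14,40],0,255]]'; python3 close.py | awk 'NR<4||$1<=.1'
```

```text
time: 23.75
eef_pos: [0.5078, -0.181, 0.1059]
tcp_rot: [0.707, 0.707, -0.0, -0.0]
contact_force: [0.1, 0.3, 2.0]
opening: 0.002
finger_force: 0.8
time: 24.75
eef_pos: [0.4938, -0.1809, 0.0658]
tcp_rot: [0.707, 0.707, -0.0, -0.0]
contact_force: [-1.9, -0.4, 2.6]
opening: 0.0
finger_force: 1.1
[ 0.49382717 -0.18091444  0.06578429]
t 24.75 tcp [ 0.4938 -0.1809  0.0658] yaw_y -0.01 z [-0.001  0.    -1.   ] F [-1.9 -0.4  2.6] open 0.0 q6 -0.54
 turn -0.01
0.1 0 -4.4
0.05 -1 1.0
-0.0 -2 6.4
-0.01 -2 7.5
```

```bash
python3 -m crank '[[[0,-2,1.5],0,255],[[0,-2,3],0,255],[[0,-2,4.5],0,255],[[0,-2,6],0,255],[[0,-2,7],0,255],[[0,-2,7.5],0,255],[[0,-2,7.5],0,255]]'
```

```text
time: 25.45
eef_pos: [0.4924, -0.1812, 0.0587]
tcp_rot: [0.707, 0.707, 0.0, 0.001]
contact_force: [0.9, -0.6, 2.4]
opening: 0.006
finger_force: 1.1
```

```bash
python3 -m crank '[[[0,0,0.7],0,255],[[0,0,0.7],0,255]]'
```

```text
time: 25.65
eef_pos: [0.4924, -0.1812, 0.0582]
tcp_rot: [0.707, 0.707, 0.0, 0.0]
contact_force: [0.5, -0.7, 3.3]
opening: -0.002
finger_force: 1.6
```

```bash
python3 -m crank '[[[0,0,0.6],0,255],[[0,0,0.6],0,255],[[0,0,-0.5],0,255],[[0,0,-1.5],0,255],[[0,0,-2.5],0,255],[[0,0,-3.5],0,255],[[0,0,-4.5],0,255],[[0,0,-4.5],0,255]]'
```

```text
time: 26.45
eef_pos: [0.4915, -0.1806, 0.062]
tcp_rot: [0.707, 0.707, -0.0, -0.001]
contact_force: [0.6, 0.3, -0.3]
opening: 0.007
finger_force: 0.0
```

```bash
python3 -m crank '[[[0,0,0],0,255]]'
```

```text
time: 26.55
eef_pos: [0.4917, -0.1808, 0.0621]
tcp_rot: [0.707, 0.707, -0.0, -0.0]
contact_force: [0.5, 0.2, -0.2]
opening: 0.0
finger_force: 0.0
```

The force is zero above the shut height, so the catch holds. I'll withdraw and verify.

```bash
python3 -m crank '[[[0,0,-15],0,255],[[0,0,-50],0,255],[[0,0,-90],0,255],[[0,0,-130],0,255],[[-50,0,-140],0,255],[[-100,0,-140],0,255],[[-150,0,-140],0,255],[[-200,0,-140],0,255],[[-200,0,-140],0,255]]'; python3 - <<'E'
from h import *
from m import big,win
to()
c=read_camera("top");f=c['frame'].astype(int);b,g,r=f[...,0],f[...,1],f[...,2]
red=(r>130)&(g<70)&(b<70)
vs,us=np.where(win(red,360,420,200,265)); print('button',np.median(depthpts(c,np.c_[us,vs]),0))
lid=win((r-b>50)&(g-b>15)&(r>110)&~red&(r-g<80),350,425,195,252);k=big(lid)
print('lid',cv2.minAreaRect(onplane(c,k,.0594)[:,:2].astype(np.float32)*1000))
P=depthpts(c,np.argwhere(lid)[:,::-1]);
for lo,hi in((.46,.48),(.5,.54),(.56,.58)):print(np.median(P[(P[:,0]>lo)&(P[:,0]<hi),2]))
cv2.imwrite('pics/t7.png',c['frame'])
o=cv2.imread('pics/top0.png').astype(int);d=abs(o-f).max(2)
for n,w in dict(fork=(190,255,258,288),tim=(318,340,130,155),tin=(343,367,125,148),bowl=(380,440,115,172)).items(): print(n,(d[w[2]:w[3],w[0]:w[1]]>60).sum())
E
```

```text
time: 27.45
eef_pos: [0.4913, -0.3866, 0.2037]
tcp_rot: [0.709, 0.705, -0.001, 0.001]
contact_force: [0.6, 0.2, 0.4]
opening: -0.004
finger_force: 0.0
t 27.45 tcp [ 0.4913 -0.3866  0.2037] yaw_y -0.32 z [ 0.001 -0.003 -1.   ] F [0.6 0.2 0.4] open -0.004 q6 -0.82
button [ 0.44616639 -0.18094824  0.06453405]
lid ((521.2020874023438, -180.2230987548828), (125.84199523925781, 182.5172882080078), 0.6373974084854126)
0.059558180825594276
0.059231364833445266
0.05938540563865302
fork 0
tim 88
tin 9
bowl 74
```

```bash
python3 -c "
from plant import ctrl
print(ctrl.sign_off())"
```

```text
the job is handed in; nothing more can be done
None
```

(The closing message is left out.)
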